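Load the bench wine filter and set it running

ROBOT

A 6-joint arm with a two-finger parallel gripper is mounted at the origin on the work surface. World frame = base frame: x ahead of the robot, y to its left, z up, the work surface at z = 0. Lengths are in m, angles in rad, forces in N, time in s.
With the tool pointing down it reaches from about 0.375 to 0.9 m from the base axis. Payload 3.1 kg.
Tool frame: the origin (TCP) lies between the finger pads; the fingertips stand 8 mm ahead of it and the grasp point (between the pads) lies 11 mm behind it; z points along the fingers, y is the line along which they close (so a half turn about z gives the same grasp; the last joint's range is limited). The gripper opens to 85 mm and grips with 20 to 120 N. Pads are 22 mm wide; open, the fingers measure 114 mm over their backs; the gripper's body (76 mm by 85 mm) begins 54 mm behind the grasp point. The pads swing forward as they close: fully open they stand 13 mm farther back than shut.
Start: joints at [-1.3, 0.527, 1.433, -0, 1.181, -0.178], TCP at [0.272, -0.563, 0.239] pointing down, gripper open.
Joint ranges: [-3.08, 3.08], [-0.75, 2.2], [0.22, 2.44], [-1.43, 4.57], [0, 2.65], [-2.85, 2.85]. Speed limits (rad/s): [2.79, 2.79, 3.14, 3.14, 3.14, 3.14].

INTERFACE

Orientations are given as a unit quaternion [x, y, z, w].
In Python, from station import readout, cams, sign_off gives the robot as it stands.
- The arm moves only by the tool send_rows, never from a script. Its argument "commands" is text: rows parted by semicolons, each of 5 numbers parted by spaces: the finger opening in mm, from 0 to 85.4, then the shift along the tool's x, y, z each as a share of 0.02 m, from -1 to 1, then the turn about the tool's z as a share of 4 degrees, from -1 to 1. In form: grip dx dy dz spin; .... A call has 1 to 20 rows; each row shifts and turns the commanded pose from where the row before left it, along the tool's axes as they then stand; what a row does not reach is not made up. A row lasts 1/12 s, in which the tool goes at most 41.7 mm and 7.16 degrees, less where a joint would pass 70% of its speed; a pose out of reach is approached as far as the arm can. A call with a number of a shift or a turn outside -1 to 1 is refused whole. A call with a gripper value outside its range is refused whole. The fingers move at their own pace and stop on an object; "grip_force" is the grip in N (left out, the last holds). Time passes only in rows, so rows that do not move let the fingers close. It gives the time, the measured TCP pose, the force, the opening and the grip force at its end, in the units of the state.
- readout.sense(): the state, without advancing time (a new reading comes with each control period).
- cams.snapshot(name): name is "scene" or "side" or "wrist"; returns a dict with "pixels" (480x640x3 uint8, red, green, blue), "intrinsics" (3x3 intrinsics, pixels), "eye" and "rotation" of the camera in the world. Camera axes: x right, y down, z forward; pixel columns grow to the right and rows downward; lengths in m; the calibration is good to about 2 mm. A picture is of the moment at which its call begins. There is no depth.
- sign_off(): hands the job in; it is judged then, once.
The state is a dict: "t": time; "q": joint angles; "qd": joint speeds; "tau": joint torques, N m; "tcp_pos": TCP position; "tool_rot": TCP orientation; "force": force on the tool from outside, world axes, zero at the start; "ft_torque": the same for the moment, N m; "finger_gap": opening from 0.0 (shut) to 1.0 (fully open); "gripper_force": force on a finger pad.
Only numpy, scipy, OpenCV 4.12 (cv2) and the standard library are available. Lean on these libraries where they do the work, as an engineer would, in place of code of your own. Each camera call takes 0.05 s, during which the arm holds its last target. There are 200 camera calls.

TASK

The bench filter has been drained: first lift the valve's red-knobbed handle out of the drain notch (orange dot) and set it down in the middle, closed notch (red dot). With the valve closed, take the steel clamp collar off the post and set it aside, thread all the filter discs on the mat over the post, hubs up, the widest at the bottom and each next one narrower, then put the collar back on top, lowering each gently all the way home rather than dropping it. Last, lift the handle over into the run notch (green dot), the one nearest the post, let it sit down there, and leave the glassware and the tumbler where they stand.

Things in the scene. Friction and masses are not known exactly. Their poses are not given: they have to be found in the camera images.
- seat (a point): Bench filter of stainless steel, fixed: a round foot (140 mm across, 14 mm high) carrying a round seat (90 mm across) whose top is 30 mm above the table; an upright dark steel post, 20 mm thick, stands 66 mm above the seat, its uppermost 8 mm tapering to 10 mm. This point: on the post's axis at the top of the seat; z up. The seat's y axis points to the valve, which stands 210 mm away on the same frame (x 30 mm); a pipe 22 mm thick, at most 36 mm high, joins them.
- disc_blue_mid (a point): Blue filter disc, loose (may be absent), about 130 g: a flat plate 110 mm across and 5 mm thick with a cream paper face, and on top of it a round blue hub 44 mm across rising 13 mm, 18 mm high in all; a through bore of 24 mm runs down its axis. It is gripped by the hub, from above. Lies hub up on a 3 mm black mat. This point: on its axis, 9 mm above its underside; z up, towards the hub's side. Stacked discs lie 18 mm apart.
- disc_orange_mid (a point): Orange filter disc, loose (may be absent), about 110 g: a flat plate 96 mm across and 5 mm thick with a cream paper face, and on top of it a round orange hub 44 mm across rising 13 mm, 18 mm high in all; a through bore of 24 mm runs down its axis. It is gripped by the hub, from above. Lies hub up on a 3 mm black mat. This point: on its axis, 9 mm above its underside; z up, towards the hub's side. Stacked discs lie 18 mm apart.
- disc_green_mid (a point): Green filter disc, loose (may be absent), about 90 g: a flat plate 82 mm across and 5 mm thick with a cream paper face, and on top of it a round green hub 44 mm across rising 13 mm, 18 mm high in all; a through bore of 24 mm runs down its axis. It is gripped by the hub, from above. Lies hub up on a 3 mm black mat. This point: on its axis, 9 mm above its underside; z up, towards the hub's side. Stacked discs lie 18 mm apart.
- disc_white_mid (a point): White filter disc, loose (may be absent), about 70 g: a flat plate 68 mm across and 5 mm thick with a cream paper face, and on top of it a round white hub 44 mm across rising 13 mm, 18 mm high in all; a through bore of 24 mm runs down its axis. It is gripped by the hub, from above. Lies hub up on a 3 mm black mat. This point: on its axis, 9 mm above its underside; z up, towards the hub's side. Stacked discs lie 18 mm apart.
- collar_mid (a point): Plain steel clamp collar, loose, about 250 g: a ring 50 mm across, 34 mm high, through bore of 24 mm; at the start it sits on the post, home on the seat (its middle 17 mm above the seat). This point: on its axis, half-way up (17 mm); z up. Resting on a disc it lies 26 mm above that disc's point.
- mat_centre (a point): Middle of the top face of the fixed black drying mat, 290 mm (its x) by 400 mm (its y), 3 mm thick, on which the discs lie in scattered places; it has free room to set the collar down.
- knob (a point): Centre of the valve handle's upright red knob, 28 mm thick and 54 mm tall, at the end of a round steel bar (10 mm thick, level, 120 mm long, under the knob) that turns about the valve's vertical axis. With the handle down this point is 92 mm above the table; 25 mm of the knob lies below it down to the bar and 24 mm above it. Grip it from above.
- valve_hinge (a point): On the vertical axis about which the handle swings, at the height of the knob's centre when the handle is down. The valve body below is 52 mm across.
- drain_notch (a point): Where the knob's centre is when the handle sits down in the drain notch (DRAIN, orange dot on the valve's base plate, the notch farthest from the post).
- closed_notch (a point): Where the knob's centre is when the handle sits down in the closed notch (CLOSED, red dot, the middle notch).
- run_notch (a point): Where the knob's centre is when the handle sits down in the run notch (RUN, green dot, the notch nearest the post).
- valve (a joint): Swing of the handle about the vertical axis, rad, positive counter-clockwise seen from above: -0.70 drain notch, 0 closed notch, +0.70 run notch, stops at -0.75 and 0.75. In a notch it has 0.05 rad of play either way; two yellow teeth between the notches block it unless the handle is raised. It turns easily and stays where it is left.
- handle (a joint): Height of the handle above its lowest position, m: 0 down in a notch, about 0.014 when the bar rests on top of a yellow tooth, at most 0.030. It must be raised more than 0.016 to clear a tooth; it weighs 0.3 kg and sinks by its own weight when let go, no spring.
- beaker: Empty glass beaker, bystander, loose, 76 mm across and 100 mm high; origin at the centre of its underside.
- tumbler: Steel tumbler, bystander, loose, 80 mm across and 110 mm high; origin at the centre of its underside.
- cylinder: Glass measuring cylinder with a blue guard ring, bystander, loose, foot 68 mm across, 28 mm thick, 178 mm high; origin at the centre of its underside.
- disc_blue: The blue disc itself; origin at the centre of its underside, z up.
- disc_orange: The orange disc itself; origin at the centre of its underside, z up.
- disc_green: The green disc itself; origin at the centre of its underside, z up.
- disc_white: The white disc itself; origin at the centre of its underside, z up.
- collar: The steel collar itself; origin at the centre of its underside, z up.
There are look-alikes about, which are no part of the job. What is shaped like the disc_orange but purple or yellow is not meant.

How it is judged:
By the outcome, as a careful person would: the job done as asked, in the order asked, and still so for the second after the job is handed in, with the robot touching nothing.
Of disc_blue, disc_orange, disc_green, disc_white only 2 to 3 are there at a start; the rules pass over those that are not, and their reading is None.
At some moment in a run one of disc_blue, disc_orange, disc_green, disc_white may be knocked a few centimetres aside while the robot is not near it.
It also fails if it takes over 210 s, if anything falls off the work surface, if the arm or the gripper's body presses on something with over 40 N, if the wrist force passes 120 N, or if a joint passes its speed limit or range.

## Working session

There is one attempt and no reset: what is moved stays moved. The work goes in short steps, Python scripts to look and compute and a tool call to move; the robot and the scene stay as the last step left them, time stands still between calls to the robot, and variables do not carry over. Pictures are saved under pics/ and viewed, at most 17 in all, crops included, and the job is handed in when it is done.

Besides the shell and the picture viewer there is one more tool, called after "Call:" as name(argument=value, ...), one argument or row to a line, values as JSON. send_rows: Moves the arm, as the interface text tells. Its arguments: {"type":"object","properties":{"commands":{"type":"string"},"grip_force":{"type":"number"}},"required":["commands"]}

```bash
ls; mkdir -p pics; python3 - <<'E'
from station import readout, cams
import cv2,numpy as np
s=readout.sense();print({k:np.round(v,3) for k,v in s.items()})
for n in("scene","side","wrist"):
    d=cams.snapshot(n);cv2.imwrite(f"pics/{n}0.png",d["pixels"][:,:,::-1]);print(n,d["intrinsics"],d["eye"],d["rotation"])
E
```

```text
pics
{'t': np.float64(0.0), 'q': array([-1.3  ,  0.528,  1.434,  0.   ,  1.181, -0.178]), 'qd': array([-0.002,  0.   ,  0.001, -0.001, -0.   , -0.001]), 'tau': array([-0.0000e+00, -4.4235e+01, -1.7803e+01, -0.0000e+00,  9.0000e-03,
        0.0000e+00]), 'tcp_pos': array([ 0.272, -0.562,  0.238]), 'tool_rot': array([ 0.975,  0.223, -0.   , -0.001]), 'force': array([0.248, 0.014, 0.259]), 'ft_torque': array([0.027, 0.058, 0.005]), 'gripper_force': np.float64(0.0), 'finger_gap': np.float64(0.998)}
scene [[612.55330912   0.         312.77817109]
 [  0.         612.55330912 245.25380303]
 [  0.           0.           1.        ]] [0.94828623 0.42575277 1.08131789] [ 0.34324695  0.89620445 -0.2621183  -0.10145497]
side [[438.0465796    0.         315.38586214]
 [  0.         438.0465796  237.52919387]
 [  0.           0.           1.        ]] [0.13178477 0.55680667 0.79196797] [-0.27830879  0.88189491 -0.36502242  0.10753708]
wrist [[364.92505939   0.         321.25825735]
 [  0.         364.92505939 238.90818542]
 [  0.           0.           1.        ]] [ 0.34549798 -0.52664135  0.37313616] [ 0.8357936  -0.52423909 -0.0872569   0.13787195]
```

View pics/scene0.png

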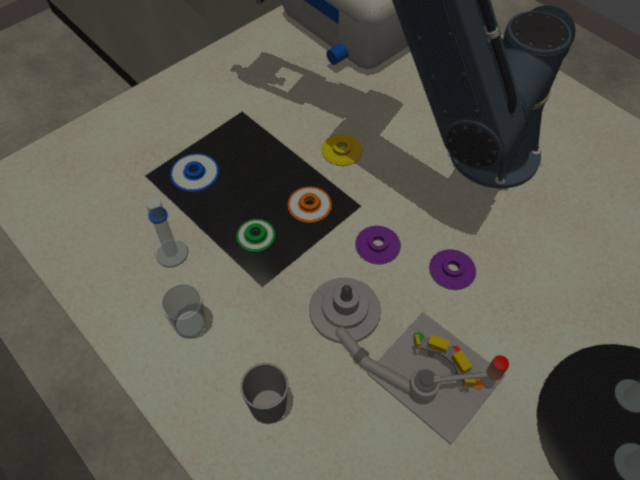

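View pics/side0.png

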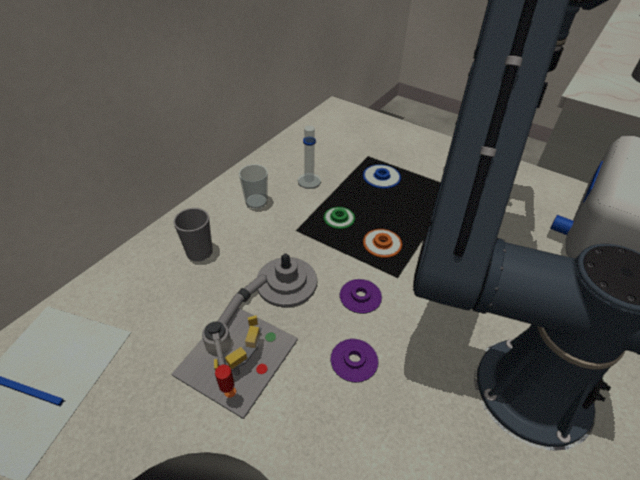

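The scene view shows blue (194,171), orange (310,203) and green (256,234) discs on the mat. The post and collar are at (346,298), the valve at (425,383), and the knob at (499,367) in drain. There is no white disc. The side view agrees.

```bash
cat > h.py <<'E'
from station import readout, cams
import cv2,numpy as np
from scipy.spatial.transform import Rotation as R
def snap(n,name=None):
    d=cams.snapshot(n);d["R"]=R.from_quat(d["rotation"]).as_matrix()
    d["eye"]=np.array(d["eye"]);d["K"]=np.array(d["intrinsics"]);d["hsv"]=cv2.cvtColor(d["pixels"],cv2.COLOR_RGB2HSV)
    if name:cv2.imwrite(f"pics/{name}.png",d["pixels"][:,:,::-1])
    return d
def ray(d,uv):return d["R"]@np.linalg.solve(d["K"],[uv[0],uv[1],1])
def plane(d,uv,z):
    r=ray(d,uv);return d["eye"]+r*(z-d["eye"][2])/r[2]
def proj(d,p):
    c=d["K"]@d["R"].T@(np.array(p)-d["eye"]);return c[:2]/c[2]
def tri(a,ua,b,ub):
    A=[];y=[]
    for d,u in((a,ua),(b,ub)):
        r=ray(d,u);r/=np.linalg.norm(r);P=np.eye(3)-np.outer(r,r);A.append(P);y.append(P@d["eye"])
    A=np.vstack(A);y=np.hstack(y);x=np.linalg.lstsq(A,y,rcond=None)[0];return x,np.linalg.norm(A@x-y)
def mask(d,h0,h1,s=120,v=50):
    return cv2.inRange(d["hsv"],(h0,s,v),(h1,255,255))
def blobs(m,amin=15):
    n,l,st,c=cv2.connectedComponentsWithStats(m)
    return sorted([(int(st[i,4]),*np.round(c[i],1)) for i in range(1,n) if st[i,4]>=amin],reverse=True)
def circ(d,m,z):
    """circle from a mask's outer contour, on plane z: centre, diameter"""
    c=max(cv2.findContours(m,cv2.RETR_EXTERNAL,cv2.CHAIN_APPROX_NONE)[0],key=cv2.contourArea)[:,0]
    P=np.array([plane(d,p,z)[:2] for p in c.astype(float)])
    A=np.c_[2*P,np.ones(len(P))];x=np.linalg.lstsq(A,(P**2).sum(1),rcond=None)[0]
    return x[:2],2*np.sqrt(x[2]+x[:2]@x[:2])
E
cat > look.py <<'E'
from h import *
S=snap("scene");D=snap("side")
for n,d in(("scene",S),("side",D)):
    red=cv2.bitwise_or(mask(d,0,5,150,70),mask(d,174,179,150,70))
    print(n,"red",blobs(red),"green",blobs(mask(d,40,85,100,40))[:4],"yel",blobs(mask(d,20,32,150,70))[:6],"or",blobs(mask(d,6,19,170,80))[:4])
    # discs on the mat : non-black blobs around hub hue
    for c,h in(("blue",(100,125)),("orange",(4,20)),("green",(40,85))):
        m=mask(d,*h,110,30)
        hs=[b for b in blobs(m,60)]
        for b in hs[:3]:
            p=plane(d,b[1:],.015)
            lab=cv2.connectedComponents(cv2.inRange(d["hsv"],(0,0,70),(179,255,255))|m)[1]
            l=lab[int(b[2]),int(b[1])] or lab[int(b[2])-4,int(b[1])-4]
            mm=(lab==l).astype(np.uint8)*255
            if mm.sum()/255<6000: print(n,c,p[:2].round(4),"plate",*[np.round(x,4) for x in circ(d,mm,.006)])
E
python3 look.py
python3 - <<'E'
import cv2
a=cv2.imread("pics/scene0.png")[260:450,290:530];b=cv2.imread("pics/side0.png")[240:420,160:400]
cv2.imwrite("pics/c1.png",cv2.resize(a,None,fx=3,fy=3,interpolation=cv2.INTER_CUBIC))
cv2.imwrite("pics/c2.png",cv2.resize(b,None,fx=3,fy=3,interpolation=cv2.INTER_CUBIC))
E
```

```text
scene red [(182, np.float64(500.7), np.float64(362.8)), (25, np.float64(455.7), np.float64(347.8))] green [(352, np.float64(255.3), np.float64(233.6)), (252, np.float64(256.1), np.float64(236.7)), (35, np.float64(419.2), np.float64(335.6))] yel [(950, np.float64(341.5), np.float64(149.5)), (241, np.float64(438.0), np.float64(343.4)), (214, np.float64(462.2), np.float64(360.8)), (69, np.float64(469.6), np.float64(381.7)), (36, np.float64(416.9), np.float64(339.4))] or [(258, np.float64(309.2), np.float64(202.6)), (189, np.float64(308.7), np.float64(209.0)), (72, np.float64(478.0), np.float64(384.1))]
scene blue [-0.0528 -0.6332] plate [-0.0489 -0.6437] 0.0889
scene blue [ 0.561  -0.3956] plate [ 0.5538 -0.4105] 0.1118
scene blue [ 0.5553 -0.4068] plate [ 0.5538 -0.4105] 0.1118
scene orange [ 0.4285 -0.1604] plate [ 0.4203 -0.1702] 0.099
scene orange [ 0.423  -0.1673] plate [ 0.4203 -0.1702] 0.099
scene green [ 0.5603 -0.1829] plate [ 0.5582 -0.1859] 0.0822
scene green [ 0.564  -0.1754] plate [ 0.5582 -0.1859] 0.0822
side red [(195, np.float64(222.6), np.float64(372.1)), (80, np.float64(261.4), np.float64(368.5))] green [(205, np.float64(339.2), np.float64(214.5)), (106, np.float64(338.3), np.float64(220.9)), (32, np.float64(270.6), np.float64(335.8))] yel [(194, np.float64(235.1), np.float64(357.1)), (124, np.float64(252.5), np.float64(325.9)), (21, np.float64(215.9), np.float64(363.6))] or [(168, np.float64(382.5), np.float64(240.5)), (81, np.float64(380.8), np.float64(250.2)), (54, np.float64(230.1), np.float64(392.9))]
side orange [ 0.4139 -0.1573] plate [ 0.421  -0.1729] 0.1006
side orange [ 0.4193 -0.1692] plate [ 0.421  -0.1729] 0.1006
side green [ 0.5592 -0.1884] plate [ 0.5595 -0.1886] 0.0849
side green [ 0.5464 -0.1659] plate [ 0.5595 -0.1886] 0.0849
```

View pics/c1.png

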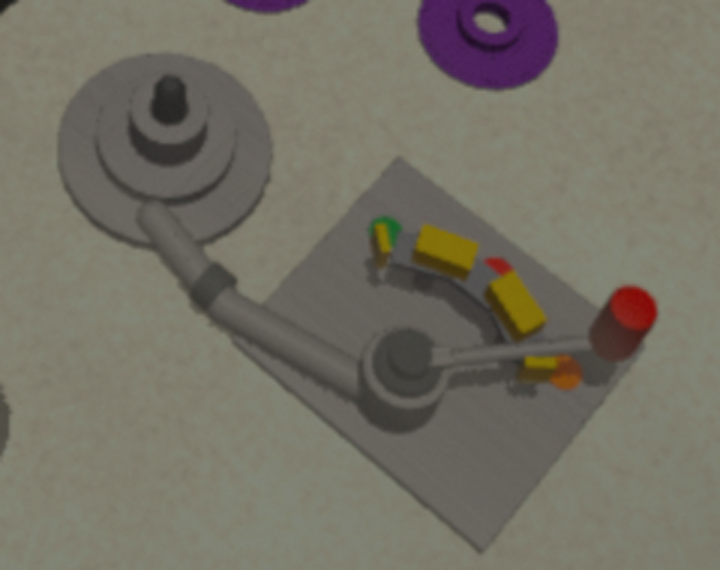

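View pics/c2.png

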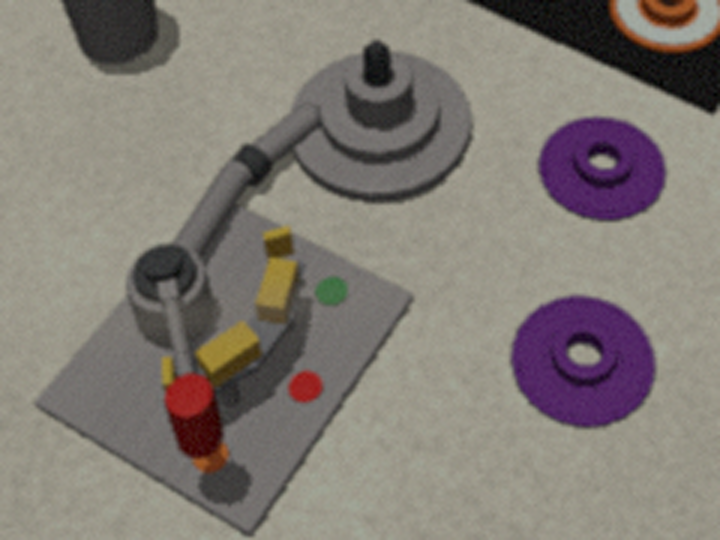

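The crops show the knob cap at scene (501,363) and side (224,372). The post tip is at scene (347,288) and side (285,256). The valve cap is at scene (426,377) and side (215,329). Dots: red at scene (456,348), green at scene (419,336).

```bash
cat >m2.py <<'E'
from h import *
S=snap("scene");D=snap("side")
for n,a,b,z in(("knobtop",(500.7,362.8),(223,372),.116),("post",(347,287.7),(285.3,255.7),.095),("cap",(426.3,377.3),(214.7,328.7),.08),("collartop",(346.3,297.5),(286.5,271),.064),("reddot",(455.7,347.8),(261.4,368.5),.01),("greendot",(419,336),(270.6,336.5),.01),("ordot",(478,384.1),(230.1,392.9),.01)):
    print(n,*[np.round(v,4) for v in tri(S,a,D,b)],plane(S,a,z).round(4),plane(D,b,z).round(4))
E
python3 m2.py
```

```text
knobtop [0.4535 0.3482 0.1121] 0.0012 [0.4558 0.3493 0.116 ] [0.4516 0.3486 0.116 ]
post [0.539  0.0667 0.0943] 0.0007 [0.5395 0.0675 0.095 ] [0.5386 0.0666 0.095 ]
cap [0.5485 0.2769 0.0693] 0.0004 [0.5527 0.2782 0.08  ] [0.5424 0.2814 0.08  ]
collartop [0.5361 0.0662 0.0474] 0.0022 [0.5421 0.0704 0.064 ] [0.5272 0.0789 0.064 ]
reddot [0.444  0.268  0.0149] 0.0024 [0.441  0.2657 0.01  ] [0.4462 0.2679 0.01  ]
greendot [0.4754 0.2034 0.0122] 0.0005 [0.4746 0.2033 0.01  ] [0.4764 0.2021 0.01  ]
ordot [0.4633 0.3387 0.0072] 0.0005 [0.4647 0.3393 0.01  ] [0.4621 0.3392 0.01  ]
```

Call:
send_rows(
  commands="60 0 0 0 1;60 0 0 0 1;60 0 0 0 1;60 0 0 0 1;60 0 0 0 1;60 0 0 0 1;60 0 0 0 0.43;60 0.5 -1 0 0;60 0.5 -1 0 0;60 0.5 -1 0 0;60 0.5 -1 0 0;60 0.5 -1 0 0;60 0.5 -1 0 0;60 0.5 -1 0 0;60 0.5 -1 0 0;60 0.5 -1 0 0;60 0.5 -1 0 0;60 0.5 -1 0 0;60 0.5 -1 0 0;60 0.5 -1 0 0",
  grip_force=60,
)

```text
t: 2.02
tcp_pos: [0.4019, -0.3017, 0.2395]
tool_rot: [1.0, 0.0, 0.0, 0.0]
force: [0.2, 0.1, 0.0]
finger_gap: 0.701
gripper_force: 0.0
```

Call:
send_rows(
  commands="60 0.5 -1 0 0;60 0.5 -1 0 0;60 0.3 -1 0 0;60 0.3 -1 0 0;60 0.3 -1 0 0;60 0 -1 0 0;60 0 -1 0 0;60 0 -1 0 0;60 0 -1 0 0;60 0 -1 0 0;60 0 -1 0 0;60 0 -1 0 0;60 0 -1 0 0;60 0 -1 0 0;60 0 -1 0 0;60 0 -1 0 0;60 0 -1 0 0;60 0 -1 0 0;60 0 -1 0 0;60 0 -1 0 0",
)

```text
t: 3.68
tcp_pos: [0.4392, 0.0983, 0.2395]
tool_rot: [1.0, 0.0, 0.0, 0.0]
force: [-0.6, -0.5, -0.9]
finger_gap: 0.702
gripper_force: 0.0
```

Call:
send_rows(
  commands="60 0.1 -1 0 0;60 0.1 -1 0 0;60 0.1 -1 0 0;60 0.1 -1 0 0;60 0.1 -1 0 0;60 0.1 -1 0 0;60 0.1 -1 0.2 0;60 0 -1 0.3 0;60 0 -1 0.5 0;60 0 -1 0.5 0;60 0 -1 0.5 0;60 0 -1 0.5 0;60 0 -0.5 0.5 0;60 0 0 0 0;60 0 0 0 0",
)

```text
t: 4.93
tcp_pos: [0.4523, 0.347, 0.1787]
tool_rot: [1.0, 0.001, -0.001, 0.001]
force: [0.6, 0.5, -0.2]
finger_gap: 0.709
gripper_force: 0.0
```

```bash
python3 - <<'E'
from h import *
d=snap("wrist","w1")
print(d["eye"],readout.sense()["tcp_pos"])
red=cv2.bitwise_or(mask(d,0,5,150,50),mask(d,174,179,150,50))
print(blobs(red))
for p in((.4537,.3487,.116),(.4507,.347,.116),(.549,.278,.08)):print(p,proj(d,p))
E
```

```text
[0.53466526 0.34711345 0.31319987] [0.45278203 0.34669457 0.17924548]
[(1908, np.float64(322.7), np.float64(253.4)), (338, np.float64(413.9), np.float64(225.6))]
(0.4537, 0.3487, 0.116) [317.5210932 260.8690318]
(0.4507, 0.347, 0.116) [320.42787168 265.61970676]
(0.549, 0.278, 0.08) [437.18172856  88.85710481]
```

View pics/w1.png

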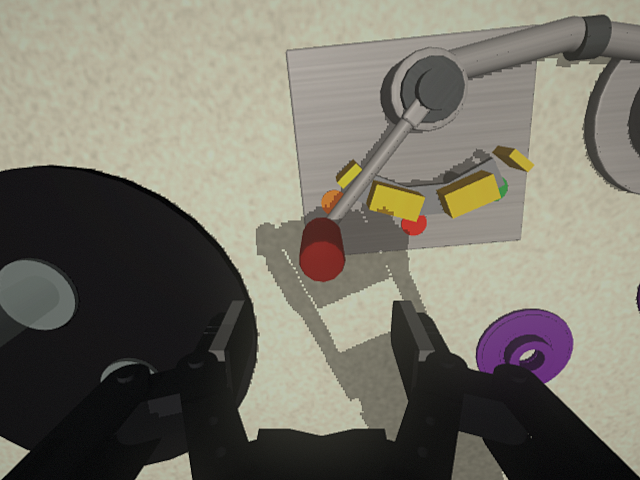

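The wrist view shows the knob cap at (322,263), as predicted, with the handle in the orange drain notch. I'll descend on the knob with a narrower opening and close.

Call:
send_rows(
  commands="48 0 0 0 0;48 0 0 0.8 0;48 0 0 0.8 0;48 0 0 0.8 0;48 0 0 0.8 0;48 0 0 0.8 0;48 0 0 0.4 0;48 0 0 0 0;26 0 0 0 0;26 0 0 0 0;26 0 0 0 0;26 0 0 0 0;26 0 0 0 0;26 0 0 0 0",
  grip_force=40,
)

```text
t: 6.15
tcp_pos: [0.4537, 0.3474, 0.092]
tool_rot: [1.0, 0.001, 0.001, -0.0]
force: [1.3, -1.3, 1.6]
finger_gap: 0.315
gripper_force: 39.3
```

Call:
send_rows(
  commands="26 0 0 -0.4 0;26 0 0 -0.4 0;26 0 0 -0.4 0;26 0 0 0 0;26 -0.3 0.44 0 0;26 -0.3 0.44 0 0;26 -0.19 0.49 0 0;26 -0.19 0.49 0 0;26 -0.1 0.51 0 0;26 -0.1 0.51 0 0;26 0 0.55 0 0;26 0 0.55 0 0;26 0 0 0 0;26 0 0 0 0",
  grip_force=30,
)

```text
t: 7.32
tcp_pos: [0.4232, 0.2667, 0.1142]
tool_rot: [1.0, 0.0, -0.006, 0.001]
force: [-5.7, 1.4, -3.1]
finger_gap: 0.309
gripper_force: 38.2
```

```bash
python3 - <<'E'
from h import *
S=snap("scene","s2");cv2.imwrite("pics/s2c.png",cv2.resize(S["pixels"][250:450,290:530,::-1],None,fx=3,fy=3))
s=readout.sense();print(s["tcp_pos"],s["force"],s["ft_torque"],s["finger_gap"])
E
```

```text
[0.42322869 0.26675206 0.11417681] [-4.76855125  2.04398394 -2.59834909] [0.17360123 0.96902225 0.25431247] 0.31493380440507773
```

View pics/s2c.png

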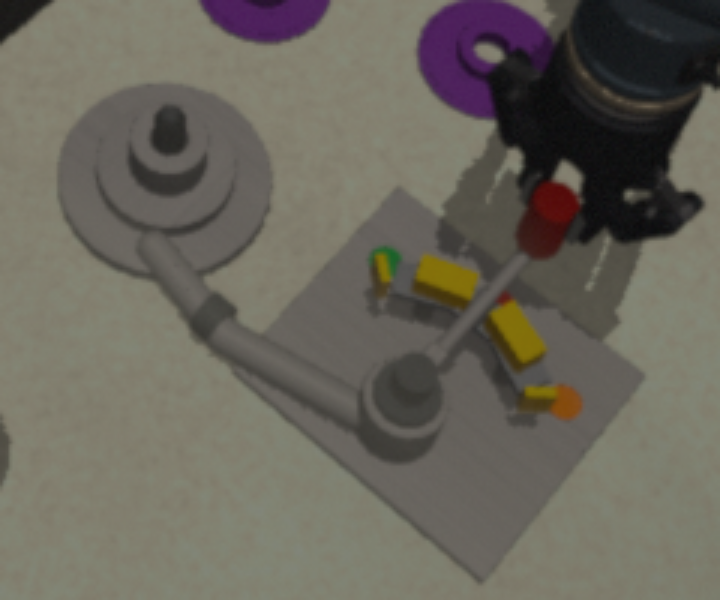

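The handle's bar now lies between the two big teeth, over the red dot at crop (503,300). I'll lower it.

Call:
send_rows(
  commands="26 0.1 0 0.3 0;26 0.1 0 0.3 0;26 0 0 0.3 0;26 0 0 0.3 0;26 0 0 0 0;26 0 0 0 0",
)

```text
t: 7.87
tcp_pos: [0.4224, 0.2657, 0.0903]
tool_rot: [1.0, 0.0, -0.011, 0.003]
force: [-14.2, -1.8, 8.9]
finger_gap: 0.316
gripper_force: 40.0
```

Call:
send_rows(
  commands="46 0 0 0 0;46 0 0 0 0;46 0 0 0 0;46 0 0 -0.5 0;46 0 0 -1 0;46 0 0 -1 0;46 0 0 -1 0;46 0 0 -1 0;46 0 0 -1 0;46 0 0 -0.5 0;46 0 0 0 0",
)

```text
t: 8.78
tcp_pos: [0.4354, 0.2684, 0.2147]
tool_rot: [1.0, 0.0, 0.003, -0.001]
force: [0.6, -0.0, 0.1]
finger_gap: 0.544
gripper_force: 0.0
```

```bash
python3 - <<'E'
from h import *
d=snap("wrist","w3");S=snap("scene");D=snap("side")
r=lambda d:blobs(cv2.bitwise_or(mask(d,0,5,150,70),mask(d,174,179,150,70)))[:2]
a,b=r(S),r(D);print(a,b,tri(S,a[0][1:],D,b[0][1:]),plane(S,a[0][1:],.116),r(d))
print(readout.sense()["tcp_pos"],[proj(d,p) for p in((.43,.268,.116),(.422,.266,.116))])
E
```

```text
[(156, np.float64(472.1), np.float64(321.5))] [(242, np.float64(263.4), np.float64(357.8))] (array([0.42269359, 0.27197566, 0.09165895]), np.float64(0.01115781278027749)) [0.43274113 0.26822328 0.116     ] [(1396, np.float64(325.3), np.float64(243.1)), (95, np.float64(331.3), np.float64(196.0))]
[0.43311799 0.26755814 0.21123758] [array([321.60525699, 251.07665138]), array([324.48857284, 261.95892343])]
```

View pics/w3.png

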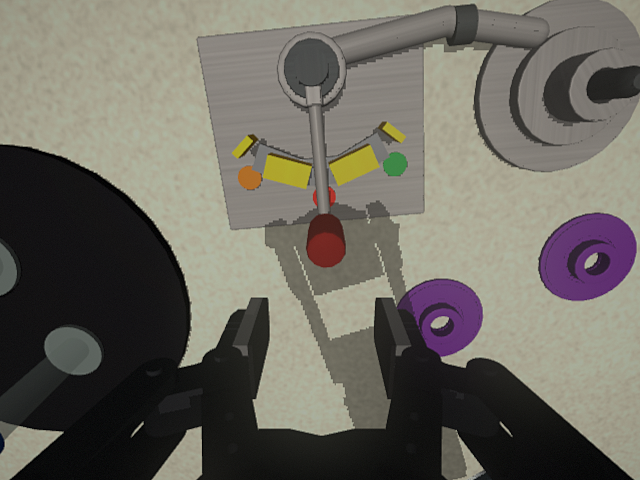

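The handle sits between the teeth on the red dot: cap at (325,250), bar straight, valve closed. Next is the collar.

Call:
send_rows(
  commands="64 0.53 1 0 0;64 0.53 1 0 0;64 0.53 1 0 0;64 0.53 1 0 0;64 0.53 1 0 0;64 0.53 1 0 0;64 0.53 1 0 0;64 0.53 1 0 0;64 0.53 1 0.5 0;64 0.53 1 0.5 0;64 0 0 0 0;64 0 0 0 0",
)

```text
t: 9.93
tcp_pos: [0.5389, 0.067, 0.1896]
tool_rot: [1.0, -0.001, -0.002, -0.0]
force: [0.1, 0.1, -0.2]
finger_gap: 0.746
gripper_force: 0.0
```

```bash
python3 - <<'E'
from h import *
d=snap("wrist","w4")
print(readout.sense()["tcp_pos"],[proj(d,p).round(1) for p in((.539,.067,.096),(.539,.067,.064),(.564,.067,.064),(.539,.092,.064),(.539,.042,.064))])
E
```

```text
[0.53860989 0.06781297 0.19011438] [array([320.7, 244.6]), array([320.7, 230. ]), array([320.7, 197.1]), array([287.3, 230. ]), array([354.2, 229.9])]
```

View pics/w4.png

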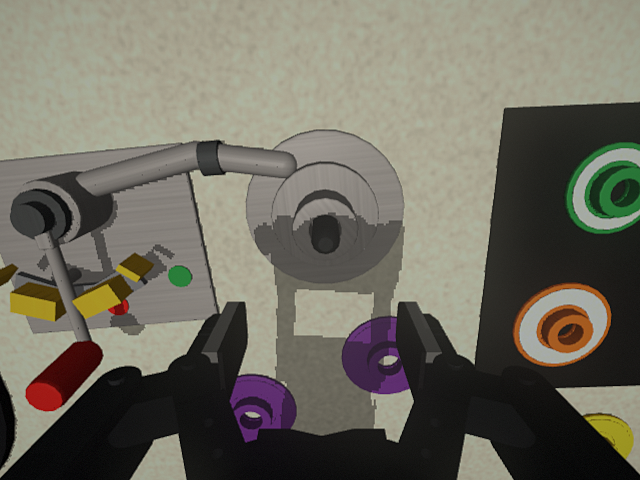

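The post tip is at (324,244), against a predicted (321,245). So the post is about 2 mm further toward -y, at roughly (0.539,0.065). I'll descend and grip the collar.

Call:
send_rows(
  commands="64 0 0.12 0.9 0;64 0 0 1 0;64 0 0 1 0;64 0 0 1 0;64 0 0 1 0;64 0 0 1 0;64 0 0 0.7 0;64 0 0 0.4 0;64 0 0 0 0;48 0 0 0 0;48 0 0 0 0;48 0 0 0 0;48 0 0 0 0;48 0 0 0 0;48 0 0 0 0",
  grip_force=30,
)

```text
t: 11.23
tcp_pos: [0.5399, 0.0657, 0.0521]
tool_rot: [1.0, 0.0, 0.001, -0.0]
force: [-0.0, 1.8, 2.9]
finger_gap: 0.576
gripper_force: 32.0
```

Call:
send_rows(
  commands="64 0 0 0 0;64 0 0 0 0;64 0 0 0 -1;64 0 0 0 -1;64 0 0 0 -1;64 0 0 0 -1;64 0 0 0 -1;64 0 0 0 -1;64 0 0 0 -1;64 0 0 0 -1;64 0 0 0 -1;64 0 0 0 -1;64 0 0 0 -1;64 0 0 0 -1;64 0 0 0 -1;64 0 0 0 -1;64 0 0 0 -1;64 0 0 0 -1;64 0 0 0 -1;64 0 0 0 -1",
)

```text
t: 12.9
tcp_pos: [0.5398, 0.0652, 0.0513]
tool_rot: [0.808, 0.589, 0.0, 0.0]
force: [0.2, -0.0, -0.7]
finger_gap: 0.752
gripper_force: 0.0
```

Call:
send_rows(
  commands="64 0 0 0 -1;64 0 0 0 -1;64 0 0 0 -1;64 0 0 0 -1;64 0 0 0 -0.5;64 0 0 0 0;48 0 0 0 0;48 0 0 0 0;48 0 0 0 0;48 0 0 0 0;48 0 0 0 0;48 0 0 0 0;48 0 0 0 0",
)

```text
t: 13.98
tcp_pos: [0.5399, 0.0653, 0.0515]
tool_rot: [0.707, 0.707, 0.0, 0.0]
force: [0.5, -1.0, 2.8]
finger_gap: 0.565
gripper_force: 25.1
```

Call:
send_rows(
  commands="48 0 0 -0.3 0;48 0 0 -0.7 0;48 0 0 -1 0;48 0 0 -1 0;48 0 0 -1 0;48 0 0 -1 0;48 -0.5 -0.13 -0.2 0;48 -1 -0.27 0 0;48 -1 -0.27 0 0;48 -1 -0.27 0 0;48 -1 -0.27 0 0;48 -1 -0.27 0 0;48 -1 -0.27 0 0;48 -1 -0.27 0 0;48 -1 -0.27 0 0;48 -1 -0.27 0 0;48 -1 -0.27 0 0;48 -1 -0.27 0 0;48 -1 -0.27 0 0;48 -1 -0.27 0 0",
  grip_force=50,
)

```text
t: 15.65
tcp_pos: [0.4652, -0.2053, 0.154]
tool_rot: [0.707, 0.707, -0.0, -0.002]
force: [0.1, -1.1, -3.4]
finger_gap: 0.568
gripper_force: 25.4
```

Call:
send_rows(
  commands="48 -1 -0.27 0 0;48 -1 -0.27 0 0;48 -1 -0.27 0 0;48 -1 -0.27 0 0;48 -1 -0.27 0 0;48 -0.4 0 0 0;48 0 0 0.5 0;48 0 0 1 0;48 0 0 1 0;48 0 0 1 0;48 0 0 1 0;48 0 0 0.5 0;48 0 0 0 0;48 0 0 0 0",
)

```text
t: 16.82
tcp_pos: [0.4398, -0.3115, 0.0545]
tool_rot: [0.707, 0.708, 0.0, -0.001]
force: [0.1, -0.7, -2.5]
finger_gap: 0.568
gripper_force: 25.4
```

```bash
python3 look.py | grep plate
```

```text
scene blue [ 0.5615 -0.3953] plate [ 0.5538 -0.4105] 0.1116
scene blue [ 0.5553 -0.4068] plate [ 0.5538 -0.4105] 0.1116
scene orange [ 0.428 -0.161] plate [ 0.4205 -0.1703] 0.0988
scene orange [ 0.423  -0.1673] plate [ 0.4205 -0.1703] 0.0988
scene green [ 0.5606 -0.1828] plate [ 0.5582 -0.1859] 0.0823
scene green [ 0.5644 -0.1754] plate [ 0.5582 -0.1859] 0.0823
side blue [ 0.5562 -0.4062] plate [ 0.5637 -0.4057] 0.1004
side orange [ 0.4134 -0.1573] plate [ 0.4209 -0.173 ] 0.1007
side orange [ 0.4189 -0.169 ] plate [ 0.4209 -0.173 ] 0.1007
side green [ 0.5588 -0.1873] plate [ 0.5594 -0.1885] 0.0846
side green [ 0.5447 -0.1652] plate [ 0.5594 -0.1885] 0.0846
```

Nothing has moved. I'll lower the collar onto the mat (TCP target about 0.0245) and release it.

Call:
send_rows(
  commands="48 0 0 0.6 0;48 0 0 0.4 0;48 0 0 0.2 0;48 0 0 0.1 0;48 0 0 0.1 0;48 0 0 0.1 0;48 0 0 0 0;48 0 0 0 0",
)

```text
t: 17.58
tcp_pos: [0.4402, -0.3127, 0.0254]
tool_rot: [0.707, 0.707, 0.0, 0.0]
force: [0.3, -0.4, -3.5]
finger_gap: 0.569
gripper_force: 25.4
```

Call:
send_rows(
  commands="48 0 0 0.07 0;48 0 0 0.05 0;48 0 0 0 0;64 0 0 0 0;64 0 0 0 0;64 0 0 0 0;64 0 0 -0.5 0;64 0 0 -1 0;64 0 0 -1 0;64 0 0 -1 0;64 0 0 -1 0;64 -0.7 0.81 0 0;64 -0.7 0.81 0 0;64 -0.7 0.81 0 0;64 -0.7 0.81 0 0;64 -0.7 0.81 0 0;64 -0.7 0.81 0 0;64 -0.7 0.84 0 0;64 0 0 0 0;64 0 0 0 0",
)

```text
t: 19.25
tcp_pos: [0.5546, -0.411, 0.1132]
tool_rot: [0.707, 0.707, -0.0, 0.0]
force: [-0.5, 0.3, 0.0]
finger_gap: 0.749
gripper_force: 0.0
```

```bash
cat > near.py <<'E'
from h import *
import sys
h={"blue":(100,125,.003),"orange":(4,20,.003),"green":(40,85,.003)}[sys.argv[1]]
d=snap("wrist",sys.argv[2]);s=readout.sense()
print("tcp",s["tcp_pos"].round(4),s["force"].round(1))
m=mask(d,h[0],h[1],90,25)
hub=max(cv2.findContours(m,cv2.RETR_CCOMP,cv2.CHAIN_APPROX_NONE)[0],key=cv2.contourArea)
x,y,w,hh=cv2.boundingRect(hub);print("bbox",x,y,w,hh,"plate",*[np.round(v,4) for v in circ(d,m,.006)])
E
python3 near.py blue w5
```

```text
tcp [ 0.5537 -0.41    0.1129] [ 0.3 -0.4 -1.4]
bbox 242 165 157 149 plate [ 0.553  -0.4145] 0.1097
```

View pics/w5.png

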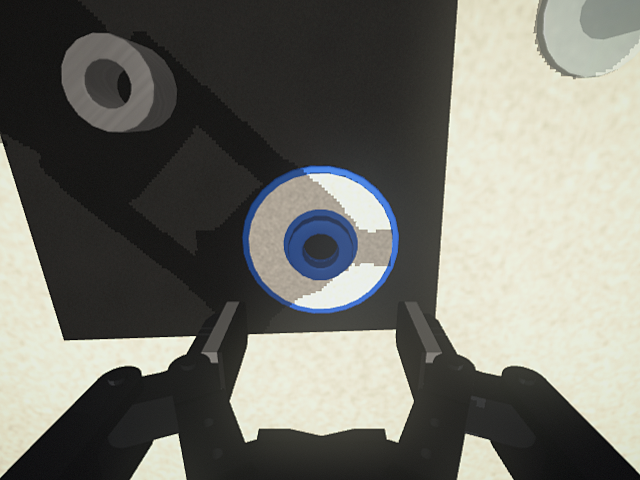

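The wrist view shows the blue disc centred at (320,240), clear around its hub. The collar is standing on the mat at (110,82). I'll descend on the hub.

Call:
send_rows(
  commands="58 -0.1 0 1 0;58 0 0 1 0;58 0 0 1 0;58 0 0 1 0;58 0 0 0.4 0;58 0 0 0.2 0;58 0 0 0.1 0;58 0 0 0 0;42 0 0 0 0;42 0 0 0 0;42 0 0 0 0;42 0 0 0 0;42 0 0 0 0",
  grip_force=25,
)

```text
t: 20.38
tcp_pos: [0.5548, -0.4131, 0.0204]
tool_rot: [0.707, 0.707, -0.0, 0.001]
force: [-1.0, 0.9, 5.2]
finger_gap: 0.493
gripper_force: 15.6
```

Call:
send_rows(
  commands="58 0 0 0 0;58 0 0 0 0;58 0 0 0 1;58 0 0 0 1;58 0 0 0 1;58 0 0 0 1;58 0 0 0 1;58 0 0 0 1;58 0 0 0 1;58 0 0 0 1;58 0 0 0 1;58 0 0 0 1;58 0 0 0 1;58 0 0 0 1;58 0 0 0 1;58 0 0 0 1;58 0 0 0 1;58 0 0 0 1;58 0 0 0 1;58 0 0 0 1",
)

```text
t: 22.05
tcp_pos: [0.554, -0.4123, 0.0184]
tool_rot: [0.988, 0.155, -0.0, -0.0]
force: [0.3, 0.1, 0.5]
finger_gap: 0.68
gripper_force: 0.0
```

Call:
send_rows(
  commands="58 0 0 0 1;58 0 0 0 1;58 0 0 0 1;58 0 0 0 1;58 0 0 0 0.5;58 0 0 0 0;36 0 0 0 0;36 0 0 0 0;36 0 0 0 0;36 0 0 0 0;36 0 0 0 0;36 0 0 0 0;36 0 0 0 0",
  grip_force=60,
)

```text
t: 23.13
tcp_pos: [0.5543, -0.4126, 0.0193]
tool_rot: [1.0, 0.001, 0.0, 0.0]
force: [-1.1, 1.2, 4.4]
finger_gap: 0.482
gripper_force: 60.3
```

Call:
send_rows(
  commands="36 0 0 -0.3 0;36 0 0 -0.7 0;36 0 0 -1 0;36 0 0 -1 0;36 0 0 -1 0;36 0 0 -1 0;36 0 0 -1 0;36 0 -0.5 -0.7 0;36 0 -1 0 0;36 0 -1 0 0;36 -0.1 -1 0 0;36 -0.1 -1 0 0;36 -0.1 -1 0 0;36 -0.1 -1 0 0;36 -0.1 -1 0 0;36 -0.1 -1 0 0;36 -0.1 -1 0 0;36 0 -1 0 0;36 0 -1 0 0;36 0 -1 0 0",
)

```text
t: 24.8
tcp_pos: [0.5394, -0.1607, 0.1532]
tool_rot: [1.0, 0.0, -0.0, -0.0]
force: [-0.1, -0.6, -1.5]
finger_gap: 0.478
gripper_force: 60.8
```

Call:
send_rows(
  commands="36 0 -1 0 0;36 0 -1 0 0;36 0 -1 0 0;36 0 -1 0 0;36 0 -1 0 0;36 0 -1 0 0;36 0 -1 0 0;36 0 -1 0 0;36 0 -1 0 0;36 0 -1 0 0;36 0 -1 0 0;36 0 -0.4 0 0;36 0 0 0 0;36 0 0 0 0",
)

```text
t: 25.97
tcp_pos: [0.5395, 0.0656, 0.1531]
tool_rot: [1.0, 0.001, 0.0, 0.0]
force: [-0.5, -0.2, -1.4]
finger_gap: 0.481
gripper_force: 60.8
```

```bash
cat >over.py <<'E'
from h import *
import sys
d=snap("wrist");S=snap("scene");D=snap("side");s=readout.sense()
print("tcp",s["tcp_pos"].round(4),s["force"].round(1))
a=d["pixels"][120:360,200:440];p=proj(S,(.54,.066,.1)).astype(int);b=S["pixels"][p[1]-75:p[1]+75,p[0]-75:p[0]+75]
p=proj(D,(.54,.066,.1)).astype(int);c=D["pixels"][p[1]-60:p[1]+60,p[0]-60:p[0]+60]
im=np.hstack([cv2.resize(x,(266,266),interpolation=cv2.INTER_CUBIC) for x in(a,b,c)])
cv2.imwrite("pics/"+sys.argv[1]+".png",im[:,:,::-1])
E
python3 over.py o1
```

```text
tcp [0.5399 0.0645 0.153 ] [ 0.3 -0.1 -1.7]
```

View pics/o1.png

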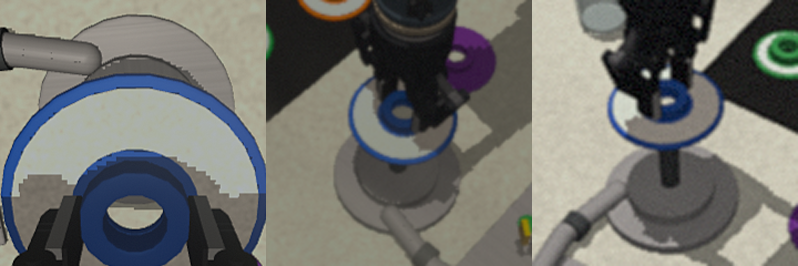

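The disc hangs level over the post, with the post just under the bore in all three crops. I'll lower it in stages and watch the force.

Call:
send_rows(
  commands="36 0 0 0.5 0;36 0 0 1 0;36 0 0 0.6 0;36 0 0 0.2 0;36 0 0 0.2 0;36 0 0 0.2 0;36 0 0 0.2 0;36 0 0 0.2 0;36 0 0 0 0",
)

```text
t: 26.87
tcp_pos: [0.5396, 0.0654, 0.0905]
tool_rot: [1.0, 0.0, -0.0, -0.0]
force: [-0.5, 0.2, -2.2]
finger_gap: 0.481
gripper_force: 60.8
```

Call:
send_rows(
  commands="36 0 0 0.4 0;36 0 0 0.4 0;36 0 0 0.4 0;36 0 0 0.3 0;36 0 0 0.2 0;36 0 0 0.1 0;36 0 0 0.1 0;36 0 0 0.1 0;36 0 0 0 0",
)

```text
t: 27.62
tcp_pos: [0.5397, 0.0654, 0.0507]
tool_rot: [1.0, 0.0, -0.0, -0.0]
force: [-0.5, 0.1, -1.8]
finger_gap: 0.478
gripper_force: 60.8
```

Call:
send_rows(
  commands="36 0 0 0.1 0;36 0 0 0.07 0;36 0 0 0.05 0;36 0 0 0.05 0;36 0 0 0 0;36 0 0 0 0",
)

```text
t: 28.12
tcp_pos: [0.5399, 0.0654, 0.0463]
tool_rot: [1.0, 0.0, 0.0, 0.0]
force: [-2.3, -0.7, 5.0]
finger_gap: 0.481
gripper_force: 61.5
```

Call:
send_rows(
  commands="58 0 0 0 0;58 0 0 0 0;58 0 0 -0.5 0;58 0 0 -1 0;58 0 0 -1 0;58 0 0 -1 0;58 0 0 -1 0;58 -0.5 0.99 0 0;58 -0.5 0.99 0 0;58 -0.5 0.99 0 0;58 -0.5 0.99 0 0;58 -0.5 0.99 0 0;58 -0.5 0.99 0 0;58 -0.5 0.99 0 0;58 -0.5 0.99 0 0;58 -0.5 0.99 0 0;58 -0.5 0.99 0 0;58 -0.5 0.99 0 0;58 -0.47 0.99 0 0;58 0 0 0 0",
)

```text
t: 29.78
tcp_pos: [0.4202, -0.1754, 0.1361]
tool_rot: [1.0, -0.001, 0.001, 0.001]
force: [0.7, 0.2, 0.1]
finger_gap: 0.683
gripper_force: 0.0
```

```bash
python3 near.py orange w6; python3 look.py | grep plate
```

```text
tcp [ 0.4205 -0.1739  0.136 ] [-0.1  0.3  0.3]
bbox 254 167 128 122 plate [ 0.4192 -0.1734] 0.0959
scene orange [ 0.4274 -0.162 ] plate [ 0.4205 -0.1704] 0.0986
scene orange [ 0.4228 -0.1675] plate [ 0.4205 -0.1704] 0.0986
scene green [ 0.5606 -0.1828] plate [ 0.5582 -0.1858] 0.0822
scene green [ 0.5638 -0.1752] plate [ 0.5582 -0.1858] 0.0822
side orange [ 0.4143 -0.1575] plate [ 0.4213 -0.1729] 0.1008
side orange [ 0.4184 -0.1685] plate [ 0.4213 -0.1729] 0.1008
side green [ 0.5588 -0.1878] plate [ 0.5593 -0.1886] 0.0847
side green [ 0.5443 -0.1641] plate [ 0.5593 -0.1886] 0.0847
```

Call:
send_rows(
  commands="58 0 0 0.6 0;58 0 0 1 0;58 0 0 1 0;58 0 0 1 0;58 0 0 1 0;58 0 0 0.8 0;58 0 0 0.3 0;58 0 0 0.15 0;58 0 0 0 0;42 0 0 0 0;42 0 0 0 0;42 0 0 0 0;42 0 0 0 0;42 0 0 0 0;58 0 0 0 0;58 0 0 0 0;58 0 0 0 -1;58 0 0 0 -1;58 0 0 0 -1;58 0 0 0 -1",
  grip_force=25,
)

```text
t: 31.6
tcp_pos: [0.4205, -0.1724, 0.0184]
tool_rot: [0.99, 0.141, -0.0, -0.0]
force: [-0.1, 0.1, 1.2]
finger_gap: 0.681
gripper_force: 0.0
```

Call:
send_rows(
  commands="58 0 0 0 -1;58 0 0 0 -1;58 0 0 0 -1;58 0 0 0 -1;58 0 0 0 -1;58 0 0 0 -1;58 0 0 0 -1;58 0 0 0 -1;58 0 0 0 -1;58 0 0 0 -1;58 0 0 0 -1;58 0 0 0 -1;58 0 0 0 -1;58 0 0 0 -1;58 0 0 0 -1;58 0 0 0 -1;58 0 0 0 -1;58 0 0 0 -1;58 0 0 0 -0.5;58 0 0 0 0",
)

```text
t: 33.27
tcp_pos: [0.4205, -0.1724, 0.0184]
tool_rot: [0.707, 0.708, -0.0, -0.0]
force: [0.2, 0.2, -0.1]
finger_gap: 0.678
gripper_force: 0.0
```

Call:
send_rows(
  commands="36 0 0 0 0;36 0 0 0 0;36 0 0 0 0;36 0 0 0 0;36 0 0 0 0;36 0 0 0 0;36 0 0 0 0",
  grip_force=60,
)

```text
t: 33.85
tcp_pos: [0.4205, -0.1724, 0.0191]
tool_rot: [0.707, 0.707, -0.0, 0.0]
force: [-1.3, 0.1, 7.5]
finger_gap: 0.48
gripper_force: 59.6
```

Call:
send_rows(
  commands="36 0 0 -0.3 0;36 0 0 -0.7 0;36 0 0 -1 0;36 0 0 -1 0;36 0 0 -1 0;36 0 0 -1 0;36 0 0 -1 0;36 0 0 -0.7 0;36 0.99 0.5 0 0;36 0.99 0.5 0 0;36 0.99 0.5 0 0;36 0.99 0.5 0 0;36 0.99 0.5 0 0;36 0.99 0.5 0 0;36 0.99 0.5 0 0;36 0.99 0.5 0 0;36 0.99 0.49 0 0;36 0.99 0.49 0 0;36 0.99 0.49 0 0;36 0.99 0.49 0 0",
)

```text
t: 35.52
tcp_pos: [0.5393, 0.0666, 0.1524]
tool_rot: [0.707, 0.707, -0.0, -0.0]
force: [0.3, -0.0, -1.7]
finger_gap: 0.481
gripper_force: 60.9
```

Call:
send_rows(
  commands="36 0 0 0 0;36 0 0 0 0;36 0 0 0.5 0;36 0 0 1 0;36 0 0 0.6 0;36 0 0 0.2 0;36 0 0 0.2 0;36 0 0 0.2 0;36 0 0 0.2 0;36 0 0 0 0",
)

```text
t: 36.35
tcp_pos: [0.5393, 0.0652, 0.0941]
tool_rot: [0.707, 0.707, -0.0, -0.0]
force: [0.1, 0.9, -1.7]
finger_gap: 0.48
gripper_force: 60.9
```

Threaded. I'll lower it to about 0.0645.

Call:
send_rows(
  commands="36 0 0 0.4 0;36 0 0 0.4 0;36 0 0 0.2 0;36 0 0 0.15 0;36 0 0 0.1 0;36 0 0 0.1 0;36 0 0 0.05 0;36 0 0 0 0;36 0 0 0 0",
)

```text
t: 37.1
tcp_pos: [0.5397, 0.0654, 0.0666]
tool_rot: [0.707, 0.707, 0.0, 0.0]
force: [0.5, 0.0, -1.6]
finger_gap: 0.478
gripper_force: 60.9
```

Call:
send_rows(
  commands="36 0 0 0.07 0;36 0 0 0.05 0;36 0 0 0.05 0;36 0 0 0 0;36 0 0 0 0",
)

```text
t: 37.52
tcp_pos: [0.5398, 0.0654, 0.0642]
tool_rot: [0.707, 0.707, 0.0, 0.0]
force: [-0.9, 0.0, 7.0]
finger_gap: 0.473
gripper_force: 61.7
```

Call:
send_rows(
  commands="58 0 0 0 0;58 0 0 0 0;58 0 0 -0.5 0;58 0 0 -1 0;58 0 0 -1 0;58 0 0 -1 0;58 -1 0.08 0 0;58 -1 0.08 0 0;58 -1 0.08 0 0;58 -1 0.08 0 0;58 -1 0.08 0 0;58 -1 0.08 0 0;58 -1 0.08 0 0;58 -1 0.08 0 0;58 -1 0.08 0 0;58 -1 0.08 0 0;58 -1 0.08 0 0;58 -1 0.08 0 0;58 -0.68 0 0 0;58 0 0 0 0",
)

```text
t: 39.18
tcp_pos: [0.5597, -0.1911, 0.1337]
tool_rot: [0.708, 0.706, 0.0, 0.001]
force: [0.3, 1.0, -0.5]
finger_gap: 0.678
gripper_force: 0.0
```

```bash
python3 near.py green w7; python3 look.py | grep plate;  python3 over.py o2
```

```text
tcp [ 0.5591 -0.1892  0.1334] [ 0.1  0.4 -0.1]
bbox 265 173 109 106 plate [ 0.5577 -0.1892] 0.0815
scene green [ 0.5605 -0.1827] plate [ 0.5583 -0.1856] 0.0818
scene green [ 0.5646 -0.1733] plate [ 0.5583 -0.1856] 0.0818
side green [ 0.5575 -0.1863] plate [ 0.559  -0.1878] 0.0838
side green [ 0.5448 -0.1605] plate [ 0.559  -0.1878] 0.0838
tcp [ 0.5587 -0.1868  0.1331] [ 0.2 -0.5  0.4]
```

View pics/o2.png

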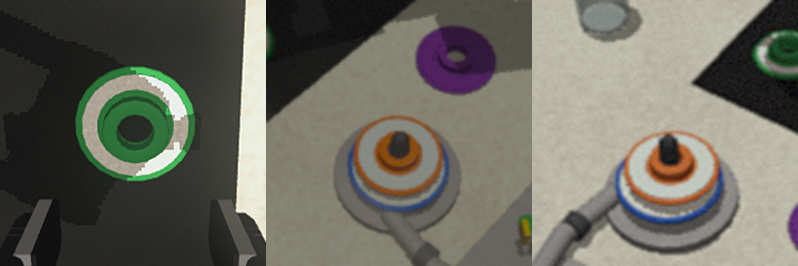

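Blue and orange sit level on the post, and green is centred under the tool.

Call:
send_rows(
  commands="58 0 0 0.6 0;58 0 0 1 0;58 0 0 1 0;58 0 0 1 0;58 0 0 1 0;58 0 0 0.7 0;58 0 0 0.3 0;58 0 0 0.13 0;58 0 0 0 0;42 0 0 0 0;42 0 0 0 0;42 0 0 0 0;42 0 0 0 0;42 0 0 0 0;58 0 0 0 0;58 0 0 0 0;58 0 0 0 1;58 0 0 0 1;58 0 0 0 1;58 0 0 0 1",
  grip_force=25,
)

```text
t: 41.15
tcp_pos: [0.5588, -0.1883, 0.0182]
tool_rot: [0.799, 0.601, -0.0, -0.0]
force: [0.7, -0.1, -0.7]
finger_gap: 0.68
gripper_force: 0.0
```

Call:
send_rows(
  commands="58 0 0 0 1;58 0 0 0 1;58 0 0 0 1;58 0 0 0 1;58 0 0 0 1;58 0 0 0 1;58 0 0 0 1;58 0 0 0 1;58 0 0 0 1;58 0 0 0 1;58 0 0 0 1;58 0 0 0 1;58 0 0 0 1;58 0 0 0 1;58 0 0 0 1;58 0 0 0 1;58 0 0 0 1;58 0 0 0 1;58 0 0 0 0.5;58 0 0 0 0",
)

```text
t: 42.82
tcp_pos: [0.5589, -0.1883, 0.0182]
tool_rot: [1.0, 0.0, -0.0, -0.0]
force: [-0.0, 0.8, 1.0]
finger_gap: 0.681
gripper_force: 0.0
```

Call:
send_rows(
  commands="36 0 0 0 0;36 0 0 0 0;36 0 0 0 0;36 0 0 0 0;36 0 0 0 0;36 0 0 0 0;36 0 0 0 0",
  grip_force=60,
)

```text
t: 43.4
tcp_pos: [0.5591, -0.1883, 0.0188]
tool_rot: [1.0, 0.001, 0.0, 0.0]
force: [-1.8, 0.3, 6.1]
finger_gap: 0.476
gripper_force: 60.8
```

Call:
send_rows(
  commands="36 0 0 -0.3 0;36 0 0 -0.7 0;36 0 0 -1 0;36 0 0 -1 0;36 0 0 -1 0;36 0 0 -1 0;36 0 0 -1 0;36 0 -0.68 -0.7 0;36 -0.08 -1 0 0;36 -0.08 -1 0 0;36 -0.08 -1 0 0;36 -0.08 -1 0 0;36 -0.08 -1 0 0;36 -0.08 -1 0 0;36 -0.08 -1 0 0;36 -0.08 -1 0 0;36 -0.08 -1 0 0;36 -0.08 -1 0 0;36 -0.08 -1 0 0;36 -0.08 -1 0 0",
)

```text
t: 45.07
tcp_pos: [0.5384, 0.0675, 0.1521]
tool_rot: [1.0, 0.001, -0.001, -0.0]
force: [-0.1, 0.6, -0.2]
finger_gap: 0.478
gripper_force: 60.9
```

Call:
send_rows(
  commands="36 0 0 0 0;36 0 0 0 0;36 0 0 0.5 0;36 0 0 1 0;36 0 0 0.6 0;36 0 0 0.2 0;36 0 0 0.2 0;36 0 0 0.2 0;36 0 0 0.2 0;36 0 0 0 0",
)

```text
t: 45.9
tcp_pos: [0.5395, 0.0652, 0.0941]
tool_rot: [1.0, 0.0, -0.0, -0.0]
force: [-0.6, -0.1, -0.9]
finger_gap: 0.478
gripper_force: 60.9
```

Call:
send_rows(
  commands="36 0 0 0.2 0;36 0 0 0.12 0;36 0 0 0.1 0;36 0 0 0.07 0;36 0 0 0.05 0;36 0 0 0.05 0;36 0 0 0 0;36 0 0 0 0",
)

```text
t: 46.57
tcp_pos: [0.5396, 0.0655, 0.0827]
tool_rot: [1.0, 0.0, -0.0, -0.0]
force: [0.0, -0.7, -1.7]
finger_gap: 0.472
gripper_force: 60.9
```

Call:
send_rows(
  commands="36 0 0 0.05 0;36 0 0 0.03 0;36 0 0 0 0;36 0 0 0 0",
)

```text
t: 46.9
tcp_pos: [0.5398, 0.0654, 0.0818]
tool_rot: [1.0, 0.0, 0.0, 0.0]
force: [-2.4, 0.9, 6.4]
finger_gap: 0.478
gripper_force: 61.6
```

Call:
send_rows(
  commands="64 0 0 0 0;64 0 0 0 0;64 0 0 -0.5 0;64 0 0 -1 0;64 0 0 -1 0;64 -0.26 1 0 0;64 -0.26 1 0 0;64 -0.26 1 0 0;64 -0.26 1 0 0;64 -0.26 1 0 0;64 -0.26 1 0 0;64 -0.26 1 0 0;64 -0.26 1 0 0;64 -0.26 1 0 0;64 -0.26 1 0 0;64 -0.26 1 0 0;64 -0.26 1 0 0;64 -0.26 1 0 0;64 -0.26 1 0 0;64 -0.26 1 0 0",
)

```text
t: 48.57
tcp_pos: [0.4616, -0.2357, 0.1316]
tool_rot: [1.0, 0.0, 0.0, 0.0]
force: [0.2, -0.1, -0.3]
finger_gap: 0.745
gripper_force: 0.0
```

Call:
send_rows(
  commands="64 -0.26 1 0 0;64 -0.26 1 0 0;64 -0.26 1 0 0;64 -0.26 0.9 0 0;64 0 0 0 0;64 0 0 0 0",
)

```text
t: 49.07
tcp_pos: [0.441, -0.3135, 0.1315]
tool_rot: [1.0, -0.001, 0.0, 0.0]
force: [0.4, 0.6, -0.2]
finger_gap: 0.749
gripper_force: 0.0
```

```bash
python3 over.py o3; python3 - <<'E'
from h import *
d=snap("wrist");im=d["pixels"].copy()
for a in np.linspace(0,6.28,60):cv2.circle(im,tuple(proj(d,(.44+.025*np.cos(a),-.3127+.025*np.sin(a),.037)).astype(int).tolist()),1,(255,0,0),-1)
o=cv2.imread("pics/o3.png");o[:,:266]=cv2.resize(im[120:360,200:440,::-1],(266,266));cv2.imwrite("pics/o3.png",o)
E
```

```text
tcp [ 0.441  -0.3115  0.1312] [-0.   0.4  0.9]
```

View pics/o3.png

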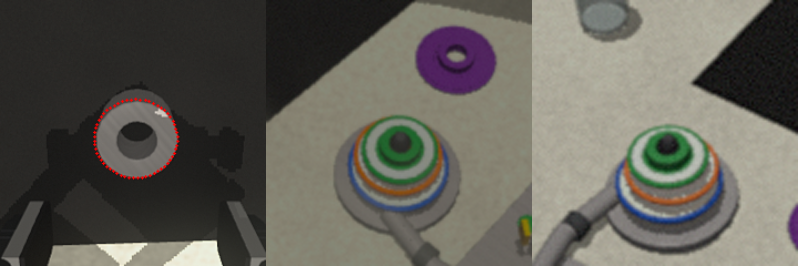

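The collar lies exactly on the predicted circle, and the three discs are stacked level. I'll fetch the collar.

Call:
send_rows(
  commands="64 -0.03 0 0.6 0;64 0 0 1 0;64 0 0 1 0;64 0 0 1 0;64 0 0 0.9 0;64 0 0 0.6 0;64 0 0 0.23 0;64 0 0 0 0;44 0 0 0 0;44 0 0 0 0;44 0 0 0 0;44 0 0 0 0;44 0 0 0 0;44 0 0 0 0;44 0 0 0 0",
  grip_force=50,
)

```text
t: 50.52
tcp_pos: [0.441, -0.3127, 0.0255]
tool_rot: [1.0, 0.0, 0.001, 0.0]
force: [0.5, 1.9, 5.8]
finger_gap: 0.574
gripper_force: 52.5
```

Call:
send_rows(
  commands="44 0 0 -0.3 0;44 0 0 -0.7 0;44 0 0 -1 0;44 0 0 -1 0;44 0 0 -1 0;44 0 0 -1 0;44 0 0 -1 0;44 0.26 -1 0 0;44 0.26 -1 0 0;44 0.26 -1 0 0;44 0.26 -1 0 0;44 0.26 -1 0 0;44 0.26 -1 0 0;44 0.26 -1 0 0;44 0.26 -1 0 0;44 0.26 -1 0 0;44 0.26 -1 0 0;44 0.26 -1 0 0;44 0.26 -1 0 0;44 0.26 -1 0 0",
)

```text
t: 52.18
tcp_pos: [0.5076, -0.0517, 0.1444]
tool_rot: [1.0, 0.0, -0.0, 0.0]
force: [-0.2, 0.4, -2.9]
finger_gap: 0.567
gripper_force: 52.6
```

Call:
send_rows(
  commands="44 0.26 -1 0 0;44 0.26 -1 0 0;44 0.26 -1 0 0;44 0.26 -1 0 0;44 0.26 -1 0 0;44 0.26 -0.9 0 0;44 0 0 0 0;44 0 0 0 0;44 0 0 0 0;44 0 0 0.4 0;44 0 0 0.3 0;44 0 0 0 0",
)

```text
t: 53.18
tcp_pos: [0.5376, 0.0647, 0.1289]
tool_rot: [1.0, -0.0, -0.002, -0.0]
force: [-0.3, 1.0, -3.6]
finger_gap: 0.568
gripper_force: 52.6
```

Call:
send_rows(
  commands="44 0.05 0 0.2 0;44 0 0 0.2 0;44 0 0 0.2 0;44 0 0 0.15 0;44 0 0 0.1 0;44 0 0 0 0;44 0 0 0 0",
)

```text
t: 53.77
tcp_pos: [0.54, 0.0655, 0.1134]
tool_rot: [1.0, 0.0, -0.0, -0.0]
force: [0.3, 0.3, -2.6]
finger_gap: 0.564
gripper_force: 52.7
```

Call:
send_rows(
  commands="44 0 0 0.1 0;44 0 0 0.07 0;44 0 0 0.05 0;44 0 0 0.05 0;44 0 0 0.03 0;44 0 0 0 0;44 0 0 0 0",
)

```text
t: 54.35
tcp_pos: [0.54, 0.0654, 0.1075]
tool_rot: [1.0, 0.0, 0.0, -0.0]
force: [-0.4, -1.5, -3.8]
finger_gap: 0.572
gripper_force: 52.7
```

Call:
send_rows(
  commands="44 0 0 0.05 0;44 0 0 0.03 0;44 0 0 0 0;44 0 0 0 0",
)

```text
t: 54.68
tcp_pos: [0.5402, 0.0655, 0.1065]
tool_rot: [1.0, 0.0, 0.0, 0.0]
force: [-1.6, -0.1, 4.2]
finger_gap: 0.574
gripper_force: 53.2
```

Call:
send_rows(
  commands="64 0 0 0 0;64 0 0 0 0;64 0 0 -0.5 0;64 0 0 -1 0;64 0 0 -1 0;64 0 0 -1 0;50 -0.55 -1 0 0;50 -0.55 -1 0 0;50 -0.55 -1 0 0;50 -0.55 -1 0 0;50 -0.55 -1 0 0;50 -0.55 -1 0 0;50 -0.55 -1 0 0;50 -0.55 -1 0 0;50 -0.55 -1 0 0;50 -0.55 -1 0 0;50 0 0 0 0;50 0 0 0 0",
)

```text
t: 56.18
tcp_pos: [0.4294, 0.2661, 0.1765]
tool_rot: [1.0, 0.002, 0.0, -0.0]
force: [0.3, -0.3, 0.3]
finger_gap: 0.587
gripper_force: 0.0
```

```bash
python3 over.py o4; python3 - <<'E'
from h import *
d=snap("wrist")
o=cv2.imread("pics/o4.png");o[:,:266]=cv2.resize(d["pixels"][120:360,200:440,::-1],(266,266));cv2.imwrite("pics/o4.png",o)
print([proj(d,p).round(1) for p in((.43,.267,.116),(.42,.267,.116))])
print(blobs(cv2.bitwise_or(mask(d,0,5,150,50),mask(d,174,179,150,50))))
E
```

```text
tcp [0.4306 0.2648 0.1762] [-0.5  0.1  0.8]
[array([316.7, 265.7]), array([316.8, 281.5])]
[(2319, np.float64(319.6), np.float64(252.7)), (137, np.float64(327.1), np.float64(198.4)), (35, np.float64(308.3), np.float64(200.8))]
```

View pics/o4.png

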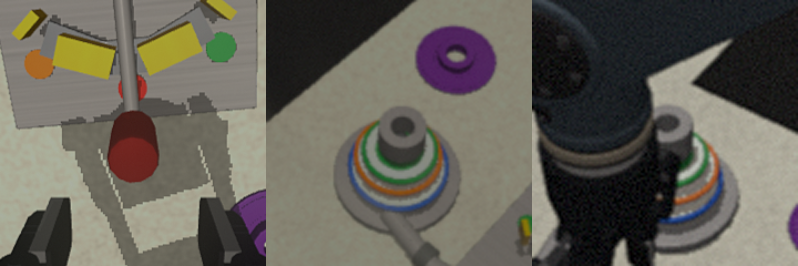

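The stack is complete and the collar is on. The valve is still closed, with the knob cap at (320,264). Now grip the knob, lift it, and swing it along the arc with matching spin.

Call:
send_rows(
  commands="48 0 0 0.6 0;48 0 0 0.8 0;48 0 0 0.8 0;48 0 0 0.8 0;48 0 0 0.8 0;48 0 0 0.5 0;48 0 0 0 0;26 0 0 0 0;26 0 0 0 0;26 0 0 0 0;26 0 0 0 0;26 0 0 0 0;26 0 0 0 0;26 0 0 -0.4 0;26 0 0 -0.4 0;26 0 0 -0.4 0;26 0 0 0 0;26 0 0 0 0",
  grip_force=40,
)

```text
t: 57.88
tcp_pos: [0.4303, 0.2655, 0.1148]
tool_rot: [1.0, 0.001, 0.001, -0.0]
force: [3.0, -1.0, -3.3]
finger_gap: 0.315
gripper_force: 39.7
```

Call:
send_rows(
  commands="26 0.05 0.41 0 -1;26 0.05 0.41 0 -1;26 0.05 0.41 0 -1;26 0.05 0.41 0 -1;26 0.05 0.41 0 -1;26 0.05 0.41 0 -1;26 0.05 0.41 0 -1;26 0.05 0.41 0 -1;26 0.05 0.41 0 -1;26 0.05 0.41 0 -1;26 0 0 0 0;26 0 0 0 0",
)

```text
t: 58.88
tcp_pos: [0.4647, 0.1918, 0.1138]
tool_rot: [0.94, 0.341, 0.001, 0.0]
force: [3.3, -1.8, -2.3]
finger_gap: 0.32
gripper_force: 39.7
```

```bash
python3 - <<'E'
from h import *
S=snap("scene");d=snap("wrist");s=readout.sense();print(s["tcp_pos"],s["force"],s["ft_torque"])
cv2.imwrite("pics/f1.png",np.hstack([cv2.resize(S["pixels"][280:440,340:540,::-1],(400,320)),cv2.resize(d["pixels"][:,:,::-1],(400,320))]))
E
```

```text
[0.46450739 0.19200166 0.1139419 ] [ 3.99893176 -2.07330601 -3.97546349] [-0.66702929 -0.6745569  -0.54731905]
```

View pics/f1.png

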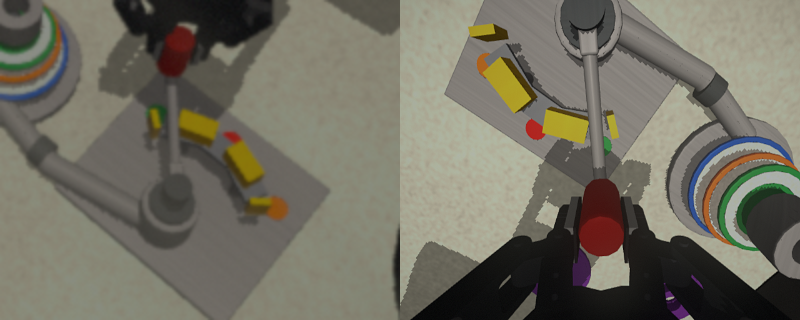

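The bar is over the run notch, between the end tooth and the second tooth at the green dot. I'll lower it.

Call:
send_rows(
  commands="26 0 0 0.3 0;26 0 0 0.3 0;26 0 0 0.3 0;26 0 0 0.25 0;26 0 0 0.05 0;26 0 0 0 0;26 0 0 0 0",
)

```text
t: 59.57
tcp_pos: [0.4635, 0.1922, 0.09]
tool_rot: [0.939, 0.343, -0.0, -0.0]
force: [0.8, -2.0, 1.5]
finger_gap: 0.316
gripper_force: 40.3
```

Call:
send_rows(
  commands="46 0 0 0 0;46 0 0 0 0;46 0 0 0 0;46 0 0 -0.4 0;46 0 0 -1 0;46 0 0 -1 0;46 0 0 -1 0;46 0 0 -1 0;46 0 0 -1 0;46 -0.8 0 -1 0;46 -0.8 0 0 0;46 0 0 0 0",
)

```text
t: 60.57
tcp_pos: [0.437, 0.1706, 0.2192]
tool_rot: [0.94, 0.342, -0.001, 0.0]
force: [-0.5, 0.3, -0.0]
finger_gap: 0.543
gripper_force: 0.0
```

```bash
python3 - <<'E'
from h import *
S=snap("scene");d=snap("wrist");s=readout.sense();print(s["tcp_pos"],s["force"])
cv2.imwrite("pics/f2.png",np.hstack([S["pixels"][100:460,120:540,::-1],cv2.resize(d["pixels"][:,:,::-1],(380,360))]))
E
```

```text
[0.43914087 0.17147498 0.2182731 ] [-0.44169737  0.58382073 -0.95979963]
```

View pics/f2.png

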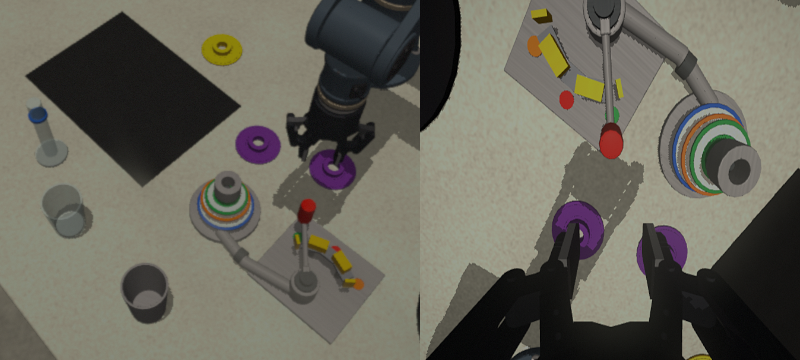

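The handle is in the run notch, the stack and collar are home, and the bystanders are untouched. Handing in.

```bash
python3 -c "
from station import sign_off
print(sign_off())"
```

```text
the job is handed in; nothing more can be done
None
```

The job is handed in: with the valve closed first, blue, orange and green were stacked widest first, hubs up, with the collar home on top. The handle now sits in the run notch, and the glassware and tumbler are untouched.

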